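Clamp a module in the bench test fixture

ROBOT

A 7-joint arm with a two-finger parallel gripper is mounted at the origin on the work surface. World frame = base frame: x ahead of the robot, y to its left, z up, the work surface at z = 0. Lengths are in m, angles in degrees, forces in N, time in s.
With the tool pointing down it reaches from about 0.425 to 0.875 m from the base axis. Payload 4.7 kg.
Tool frame: the origin (TCP) lies between the finger pads; the fingertips stand 11 mm ahead of it and the grasp point (between the pads) lies 8 mm behind it (r.finger_overhang is the distance from the TCP to the fingertips, in m); x points along the fingers, y is the direction in which the jaws open and shut, and the axes are right-handed (so a half turn about x gives the same grasp; the last joint's range is limited). The gripper opens to 85 mm and grips with 20 to 120 N. Pads are 22 mm wide; open, the fingers measure 114 mm over their backs; the gripper's body (76 mm by 85 mm) begins 54 mm behind the grasp point. The pads swing forward as they close: fully open they stand 13 mm farther back than shut.
Start: joints at [65.896, 18.392, -4.016, 83.108, 1.295, 78.541, -3.26], TCP at [0.274, -0.59, 0.242] pointing down, gripper open.
Joint ranges: [-163.93, 163.93], [-17.29, 119.83], [-79.2, 71.16], [3.27, 140.29], [-89.18, 269.18], [5.43, 117.66], [-154.24, 154.24]. Speed limits (degrees/s): [147.25, 147.25, 180, 180, 180, 180, 180].

INTERFACE

Orientations are given as [roll, pitch, yaw] about the fixed x, y, z axes, in that order (R = Rz(yaw) Ry(pitch) Rx(roll)).
In Python, from bench import r, open_jaws, close, planner, capture, camera_model, sign_off gives the robot as it stands. Calls block until the motion is done:
- r.movep(position, orientation): joint-space move of the TCP to a pose.
- r.move_l(position, orientation=None, v=0.15): straight line of the TCP; orientation=None keeps the orientation; v is the mean speed in m/s.
- r.move_joints(angles): joint-space move.
- open_jaws() and close(grasp_force=None): open the fingers fully, or close them until they stop; grasp_force is the grip in N (None keeps the last).
- r.hold(seconds).
- planner.solve_ik(position, orientation): joint angles nearest the present ones, or None.
- r.state(): the state.
- capture(name): name is "scene" or "top" or "wrist"; returns the picture (480x640x3 uint8, blue, green, red); there is no depth.
- camera_model(name): a dict with "camera_matrix" (3x3 intrinsics, pixels), "pose" (4x4, takes a point from camera to world coordinates). Camera axes: x right, y up, looking along -z (the intrinsics and any distortion apply to the point x, -y, -z); pixel columns grow to the right and rows downward; lengths in m; the calibration is good to about 2 mm. The wrist camera is an equidistant fisheye: a pixel r from the principal point sees the ray r / f radians off the axis. A picture is of the moment at which its call begins: read the wrist's pose just before it. camera_model takes no time and is no camera call; for the wrist camera it gives the pose at the moment of the call.
A pose or a line that the arm cannot do raises r.MotionError and nothing moves.
- sign_off(): hands the job in, once; it reports no verdict.
The state is a dict: "time": time; "joint_positions": joint angles; "joint_velocities": joint speeds; "joint_efforts": joint torques, N m; "tcp_pos": TCP position; "tool_rot": TCP orientation; "ft_force": force on the tool from outside, world axes, zero at the start; "wrist_torque": the same for the moment, N m; "gripper_width": opening from 0.0 (shut) to 1.0 (fully open).
Only numpy, scipy, OpenCV 4.12 (cv2) and the standard library are available. Lean on these libraries where they do the work, as an engineer would, in place of code of your own. Each camera call takes 0.05 s, during which the arm holds its last target. There are 200 camera calls.

TASK

Pick up the yellow module by its heat sink and lay it flat in the nest of the test fixture, heat sink at the end away from the clamp, and let go. Then, with closed fingers, push the clamp's red roller handle over past its centre until it snaps shut, and hold it pressed home with a steady 10 N or so for a second so that the module beds down, never pushing the clamp harder than 18 N. Leave the module clamped, back away, and leave the other things on the bench alone.

Things in the scene. Friction and masses are not known exactly. Their poses are not given: they have to be found in the camera images.
- module_grip (a point): Centre of the silver finned heat sink of the YELLOW module; axes along the module, z up. Module: base and yellow circuit board 60 (x) x 110 (y) x 10 mm; the heat sink on it, 24 (x) x 30 (y) mm, reaches from 10 to 44 mm above the module's underside and sits 25 mm off the module's centre towards its +y end. This point is 28 mm above the underside. About 0.16 kg, most of it near the heat sink.
- nest_grip (a point): Where module_grip lies (axes too) when the module is fully seated. Fixture: aluminium plate 90 (x) x 205 (y) x 10 mm fixed to the bench; on it a black rim 6 mm high, 5 mm thick frames the nest, 65 x 115 mm (2.5 mm play all round the module). This point is 38 mm above the bench. The clamp stands at the -y end of the plate.
- slot_mid (a point): Point on the fixture (same axes), 40 mm above the bench, 130 mm from nest_grip towards -y: the middle of the slots in which the clamp is bolted. The clamp's pivot, an axis along x, lies at this height but up to 14 mm to either side of this point along y. That offset is NOT measured: find the handle by touch (or look). When open, the foot overhangs up to 26 mm from the pivot towards +y; arm up to 115 mm high.
- handle_path (a point): Point on the fixture, 102 mm above the bench, over slot_mid. The handle ends in a red grip, a free roller 22 mm in diameter and 44 mm long along x, its axis 85 mm from the pivot. Open it leans 0.75 rad towards -y (axis 58 mm to -y of the pivot), shut 0.75 rad towards +y (58 mm to +y); axis 102 mm above the bench at both ends, 125 mm midway; the whole push is about 116 mm towards +y.
- clamp (a joint): Angle (rad) of the clamp lever: 0 open, grows as the handle goes towards +y, about 1.5 shut with its rubber foot on the module (nest empty: 1.56). A spring drives it away from about 1.15: it springs back if let go earlier, snaps shut by itself beyond. Pushing the roller takes about 5 N at first, none at 1.15; shut, it meets a hard stop where the force climbs by several N per mm.
- spare_grip (a point): The same point of another module of the same shape with a BLUE board, to be left alone. It and the yellow one lie on the bench on either side of the fixture, either way round.
- spool: white spool of solder, 52 mm diameter, 35 high; origin under its centre
- tape: blue roll of tape lying flat, 96 mm diameter, 40 high; origin under its centre
- driver: red-handled screwdriver lying on the bench
- breadboard: white breadboard 55 x 83 x 10 mm; origin under its centre
- flux: small amber jar, 44 mm diameter, 35 high; origin under its centre
- fan: black square fan standing upright, 25 x 80 x 80 mm; origin under its centre
Mind the look-alikes: they are no part of the job. What is shaped like the part that bears module_grip but pink or purple is not meant.

How it is judged (in metres and radians):
On the way, in this order (a step that is already met when the one before it is completed fails the run):
1. the module lies seated and released in the nest while the clamp is still open (horizontal distance between module_grip and nest_grip below 0.006 m and z of module_grip in the frame of nest_grip below 0.0025 m and angle between module_grip's own z axis and vertical below 0.04 rad and contact force between the fingers and module below 0.1 N and value of joint clamp below 0.3 rad), for 0.2 s.
2. the clamp is over centre and shut on the module, and the fingers press it home with more than 6.5 N (value of joint clamp above 1.4 rad and contact force between the fingers and clamp above 6.5 N), for 0.5 s.
At the end, for the whole second after the job is handed in: the module's heat sink is within 6 mm of its seated place, flat (within 0.04 rad) and not more than 2.5 mm proud, at rest, and the clamp is shut over it (angle over 1.40 rad) (horizontal distance between module_grip and nest_grip below 0.006 m and z of module_grip in the frame of nest_grip below 0.0025 m and angle between module_grip's own z axis and vertical below 0.04 rad and value of joint clamp above 1.4 rad and linear speed of module below 0.02 m/s); the robot touches nothing.
It fails at once if the clamp is pushed harder than 18 N (contact force between any of the fingers, the arm and clamp above 18 N).
It fails at once if the spare module or another bystander is moved more than 30 mm (distance of any of spare_grip, spool, tape, driver, breadboard, flux, fan from where it was at the start of the episode above 0.03 m).
It also fails if it takes over 72 s, if anything falls off the work surface, if the arm or the gripper's body presses on something with over 40 N, if the wrist force passes 120 N, or if a joint passes its speed limit or range.

## Working session

There is one attempt and no reset: what is moved stays moved. The work goes in short steps, each a Python script; the robot and the scene stay as the last script left them, time stands still between calls to the robot, and variables do not carry over. Pictures are saved under pics/ and viewed, on a budget of 10 in all, crops included, one or two more only if the job needs it, and the job is handed in when it is done.

```bash
ls; mkdir -p pics
python3 - <<'E'
from bench import *
import cv2,numpy as np
np.set_printoptions(precision=4,suppress=True)
for n in("scene","top"):
    cv2.imwrite(f"pics/{n}0.png",capture(n)); m=camera_model(n); print(n,{k:np.array(v) if not isinstance(v,str) else v for k,v in m.items()})
print(r.state())
E
```

```text
pics
scene {'camera_matrix': array([[592.2506,   0.    , 316.2237],
       [  0.    , 592.2506, 239.4916],
       [  0.    ,   0.    ,   1.    ]]), 'pose': array([[ 0.8537, -0.3461,  0.3892,  1.1191],
       [ 0.5207,  0.5855, -0.6213, -0.9373],
       [-0.0128,  0.733 ,  0.6801,  1.1209],
       [ 0.    ,  0.    ,  0.    ,  1.    ]])}
top {'camera_matrix': array([[522.7268,   0.    , 317.1746],
       [  0.    , 522.7268, 240.2341],
       [  0.    ,   0.    ,   1.    ]]), 'pose': array([[ 0.0106,  0.9773, -0.2116,  0.3208],
       [-0.9999,  0.0101, -0.0037, -0.0004],
       [-0.0015,  0.2116,  0.9774,  1.1676],
       [ 0.    ,  0.    ,  0.    ,  1.    ]])}
{'time': 0.1, 'joint_positions': array([65.8963, 18.4349, -4.0158, 83.167 ,  1.2936, 78.5402, -3.2597]), 'joint_velocities': array([-0.0957, -0.1485, -0.015 , -0.1377,  0.0869, -0.0528, -0.0945]), 'joint_efforts': array([  0.0002, -49.4879,  -0.3838, -31.5209,   0.013 ,   0.0075,
         0.    ]), 'tcp_pos': array([ 0.2736, -0.5891,  0.2413]), 'tool_rot': array([-87.6993,  89.9029, 117.2142]), 'ft_force': array([-0.2669,  0.0265,  0.2844]), 'wrist_torque': array([-0.0175, -0.0091, -0.0075]), 'gripper_width': 1.0032593482348238}
```

View pics/top0.png

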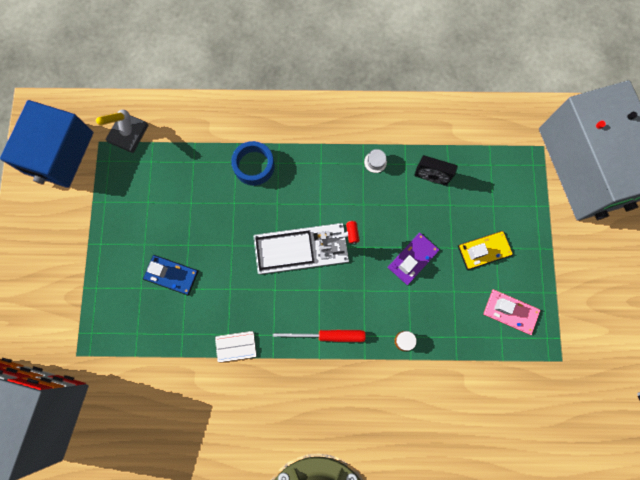

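View pics/scene0.png

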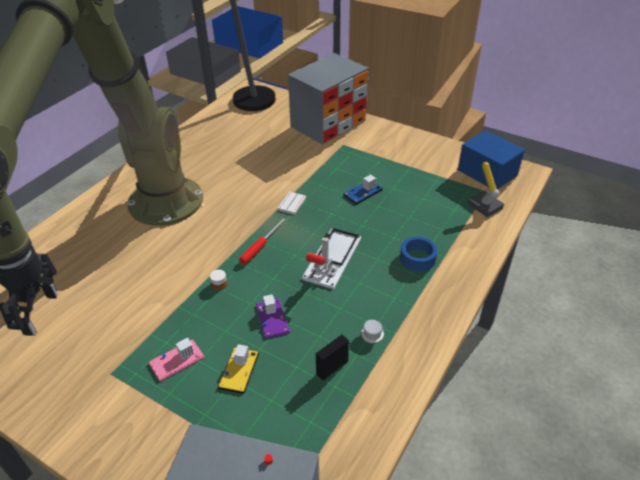

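The top view shows the yellow module at (486,251) with its heat sink to the left (+y). The fixture is at (302,248) with the clamp at its right (-y) end and the red roller at (352,232). The scene view agrees. Next I'll localise both.

```bash
cat > h.py <<'E'
import cv2,numpy as np
from bench import *
np.set_printoptions(precision=4,suppress=True)
def ray(m,uv,fish=False):
    K=np.array(m["camera_matrix"]);T=np.array(m["pose"])
    uv=np.asarray(uv,float).reshape(-1,2)
    p=np.c_[(uv[:,0]-K[0,2])/K[0,0],(uv[:,1]-K[1,2])/K[1,1]]
    if fish:
        t=np.linalg.norm(p,axis=1);s=np.where(t>1e-9,np.sin(t)/np.maximum(t,1e-9),1)
        d=np.c_[p[:,0]*s,-p[:,1]*s,-np.cos(t)]
    else: d=np.c_[p[:,0],-p[:,1],-np.ones(len(p))]
    return T[:3,3],d@T[:3,:3].T
def plane(m,uv,z,fish=False):
    o,d=ray(m,uv,fish); return o+d*((z-o[2])/d[:,2])[:,None]
def blobs(img,lo,hi,amin=60):
    k=cv2.inRange(cv2.cvtColor(img,cv2.COLOR_BGR2HSV),lo,hi)
    cs,_=cv2.findContours(k,cv2.RETR_EXTERNAL,cv2.CHAIN_APPROX_NONE)
    return sorted([c for c in cs if cv2.contourArea(c)>amin],key=cv2.contourArea,reverse=True)
def rect(P):  # centre, size(short,long), long-axis angle deg
    (c,s,a)=cv2.minAreaRect((P[:,:2]*1000).astype(np.float32))
    b=cv2.boxPoints((c,s,a))/1000
    e=[b[1]-b[0],b[2]-b[1]]; e.sort(key=np.linalg.norm)
    l=e[1]*np.sign(e[1][1])
    return np.array(c)/1000,[np.linalg.norm(x) for x in e],np.degrees(np.arctan2(l[1],l[0]))
E
python3 - <<'E'
from h import *
t=cv2.imread("pics/top0.png");m=camera_model("top")
for c in blobs(t,(22,120,100),(34,255,255))[:4]:
    u=c.reshape(-1,2)
    print("yel",u.mean(0),rect(plane(m,u,.01)))
for c in blobs(t,(0,150,100),(6,255,255))[:4]:
    u=c.reshape(-1,2); print("red",u.mean(0),rect(plane(m,u,.1)))
for c in blobs(t,(0,0,190),(179,40,255),40):
    u=c.reshape(-1,2); 
    if u[:,1].min()>140 and u[:,1].max()<365: print("white",u.mean(0),rect(plane(m,u,.01)), rect(plane(m,u,.044))[0])
E
```

```text
yel [485.0909 249.4318] (array([ 0.5544, -0.3755]), [np.float32(0.058665376), np.float32(0.10877359)], np.float32(108.387695))
yel [108.6308 117.6923] (array([0.865, 0.504]), [np.float32(0.020299677), np.float32(0.06688683)], np.float32(105.94974))
red [341.5566 335.3962] (array([ 0.3565, -0.0484]), [np.float32(0.021766115), np.float32(0.09252242)], np.float32(90.60461))
red [352.0182 231.6364] (array([ 0.5719, -0.0691]), [np.float32(0.022102859), np.float32(0.045578048)], np.float32(8.215144))
red [ 23.7391 383.6957] (array([0.2564, 0.58  ]), [np.float32(0.0056083314), np.float32(0.07008637)], np.float32(75.673355))
white [285.9097 250.1528] (array([0.5486, 0.0749]), [np.float32(0.06223289), np.float32(0.1091059)], np.float32(98.47515)) [0.5419 0.0727]
white [235.2479 346.4711] (array([0.3345, 0.1798]), [np.float32(0.05565832), np.float32(0.083459966)], np.float32(98.75616)) [0.3341 0.1745]
white [306.9112 261.332 ] (array([0.5374, 0.04  ]), [np.float32(0.056508217), np.float32(0.20369734)], np.float32(98.546486)) [0.531  0.0388]
white [307.0798 231.5294] (array([0.5878, 0.0421]), [
[... 251 characters left out ...]
1.975] (array([ 0.765 , -0.1276]), [np.float32(0.04304881), np.float32(0.055478953)], np.float32(154.05542)) [ 0.7519 -0.1239]
white [504.88 305.42] (array([ 0.4294, -0.4118]), [np.float32(0.026002744), np.float32(0.04099421)], np.float32(72.945946)) [ 0.4262 -0.3997]
white [477.7347 250.8776] (array([ 0.5507, -0.3579]), [np.float32(0.024152275), np.float32(0.040318653)], np.float32(109.018486)) [ 0.544  -0.3474]
white [408.3889 263.5278] (array([ 0.5202, -0.2011]), [np.float32(0.024508704), np.float32(0.03179733)], np.float32(139.08052)) [ 0.5144 -0.1952]
white [154.55  268.075] (array([0.5036, 0.3677]), [np.float32(0.02387684), np.float32(0.02985391)], np.float32(72.38891)) [0.4982 0.3569]
```

```bash
cat >> h.py <<'E'
def down(a): return [0,90,a-90]   # a: direction of tool y, deg
E
python3 - <<'E'
from h import *
def best(p,a):
    for k in (a,a+180):
        q=planner.solve_ik(p,down(k)); print(k,q)
best([.5465,-.3518,.03],18.4);best([.5449,.0996,.04],8.5);best([.5449,.0996,.2],8.5); best([.57,-.10,.1],8.5)
a=8.5
r.movep([.5465,-.3518,.25],down(18.4 if planner.solve_ik([.5465,-.3518,.03],down(18.4)) is not None else 198.4))
m=camera_model("wrist");i=capture("wrist");cv2.imwrite("pics/w_yel.png",i);np.savez("w_yel.npz",**{k:np.array(v) for k,v in m.items() if k in("camera_matrix","pose")})
print(r.state()["time"],r.state()["tcp_pos"],m)
E
```

```text
18.4 [ 48.7994  30.4378 -23.6345  94.4516  13.8534  58.0195  39.0867]
198.4 [  31.6729   28.2575   -1.5804   95.1602    0.8962   56.5947 -131.8126]
8.5 [ 32.9161  28.317  -55.1152 107.4539  27.1599  58.4763 -25.221 ]
188.5 [ 41.0361  35.9617 -67.4613 107.2524  37.5245  62.9335 147.4189]
8.5 [ 33.3665  14.3321 -53.0215  98.8195  11.9471  72.8011 -13.8609]
188.5 None
8.5 [ 37.0703  19.772  -35.055  101.9181  12.6797  62.2714   6.1584]
188.5 [ -42.1003   26.6563   61.3257  104.6483  -25.911    64.2605 -143.1511]
1.5083 [ 0.5451 -0.354   0.2498] {'camera_matrix': array([[371.6483,   0.    , 316.0385],
       [  0.    , 371.6483, 240.5135],
       [  0.    ,   0.    ,   1.    ]]), 'pose': array([[ 0.9498, -0.2968, -0.0986,  0.52  ],
       [ 0.3128,  0.9003,  0.3026, -0.2762],
       [-0.0011, -0.3182,  0.948 ,  0.3812],
       [ 0.    ,  0.    ,  0.    ,  1.    ]])}
```

View pics/w_yel.png

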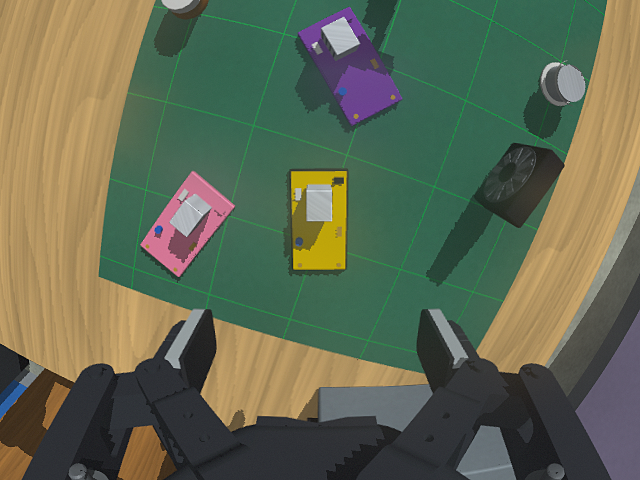

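The wrist view shows the yellow board at about (319,220) with its sink at (319,203), aligned with the tool. The surroundings are clear of the fingers.

Run:
```python
from h import *
i=cv2.imread("pics/w_yel.png");m=dict(np.load("w_yel.npz"))
c=blobs(i,(22,120,60),(34,255,255),500)[0].reshape(-1,2)
C,s,a=rect(plane(m,c,.01,True)); d=np.array([np.cos(np.radians(a)),np.sin(np.radians(a))])
g=C+.025*d; print(C,s,a,"grip",g)
for w in blobs(i,(0,0,150),(179,40,255),200):
    u=w.reshape(-1,2)
    if abs(u.mean(0)-[319,203]).max()<25: print("sink top",rect(plane(m,u,.044,True)))
assert np.hypot(*(g-[.5465,-.3518]))<.008 and abs(a-108.4)<4
o=down(a-90)
r.move_l([*g,.10],o,v=.12); r.move_l([*g,.027],o,v=.08)
r.hold(.2);print("pre",r.state()["tcp_pos"],r.state()["ft_force"])
close(40);r.hold(.3);s=r.state();print(s["gripper_width"],s["tcp_pos"],s["tool_rot"],s["ft_force"])
r.move_l([*g,.25],o,v=.15);r.hold(.2);s=r.state();print(s["time"],s["gripper_width"],s["ft_force"],s["wrist_torque"])
open("g.txt","w").write(f"{g[0]} {g[1]} {a}")
```

```text
[ 0.5549 -0.3744] [np.float32(0.057041876), np.float32(0.1063108)] 108.31743 grip [ 0.547  -0.3506]
sink top (array([ 0.5457, -0.3479]), [np.float32(0.023045858), np.float32(0.033602905)], np.float32(108.81529))
pre [ 0.5474 -0.3508  0.0276] [ 0.3081  0.048  -0.8377]
0.27438727190005713 [ 0.5471 -0.3507  0.0271] [ 32.746   89.9846 -38.9415] [ 0.1008 -0.167   1.3404]
6.8917 0.2739487001691959 [-0.4065 -0.201  -2.3756] [0.0218 0.0431 0.0057]
```

Run:
```python
from h import *
n=np.array([.5449,.0996]);d=np.array([np.cos(np.radians(98.5)),np.sin(np.radians(98.5))])
r.movep([*(n-.07*d),.26],down(8.5));r.hold(.3)
m=camera_model("wrist");i=capture("wrist");cv2.imwrite("pics/w_fix.png",i);np.savez("w_fix.npz",**{k:np.array(v) for k,v in m.items() if k in("camera_matrix","pose")})
s=r.state();print(s["time"],s["tcp_pos"],s["tool_rot"],s["gripper_width"])
```

```text
8.6583 [0.5553 0.0298 0.2599] [-131.0605   89.9888  147.3897] 0.27643450982174245
```

View pics/w_fix.png

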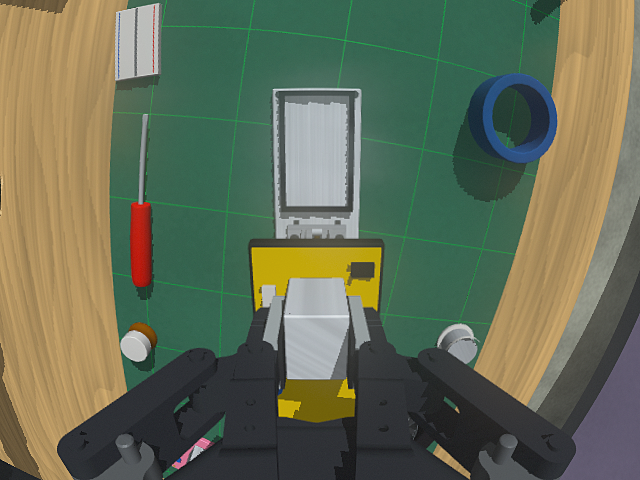

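Run:
```python
from h import *
i=cv2.imread("pics/w_fix.png");m=dict(np.load("w_fix.npz"))
d=np.array([np.cos(np.radians(98.5)),np.sin(np.radians(98.5))])
h=cv2.cvtColor(i,cv2.COLOR_BGR2HSV)
print("row150",[tuple(h[150,x]) [1:] for x in range(268,292,2)]); print("row150r",[tuple(h[150,x])[1:] for x in range(342,366,2)])
k=cv2.inRange(h,(0,0,0),(179,70,110)); k[:,:265]=0;k[:,370:]=0;k[235:]=0;k[:80]=0
cs,_=cv2.findContours(k,cv2.RETR_CCOMP,cv2.CHAIN_APPROX_NONE)
for c in cs:
    if cv2.contourArea(c)>1500:
        u=c.reshape(-1,2); print("rim",cv2.boundingRect(c),rect(plane(m,u,.016,True)),"z.01",rect(plane(m,u,.01,True)))
# held board far edge
y=cv2.inRange(h,(22,120,60),(34,255,255))
zt=.2599-.0271+.010
tcp=np.array([.5553,.0298]); x=np.array([d[1],-d[0]])
P=[]
for col in range(262,372,4):
    v=np.flatnonzero(y[225:300,col]); 
    if len(v): P.append((col,225+v[0]))
Q=plane(m,P,zt,True)[:,:2]-tcp; print("front edge rel tcp: along",(Q@d)[[0,5,13,20,-1]],"slope deg",np.degrees(np.polyfit(Q@x,Q@d,1)[0]))
for row in (255,262,270):
    v=np.flatnonzero(y[row]);Q=plane(m,[(v[0],row),(v[-1],row)],zt,True)[:,:2]-tcp;print("sides",Q@x)
```

```text
row150 [(np.uint8(83), np.uint8(111)), (np.uint8(75), np.uint8(106)), (np.uint8(67), np.uint8(88)), (np.uint8(18), np.uint8(174)), (np.uint8(19), np.uint8(188)), (np.uint8(20), np.uint8(115)), (np.uint8(25), np.uint8(82)), (np.uint8(26), np.uint8(87)), (np.uint8(29), np.uint8(71)), (np.uint8(16), np.uint8(191)), (np.uint8(15), np.uint8(184)), (np.uint8(15), np.uint8(182))]
row150r [(np.uint8(15), np.uint8(189)), (np.uint8(17), np.uint8(190)), (np.uint8(16), np.uint8(189)), (np.uint8(18), np.uint8(113)), (np.uint8(19), np.uint8(93)), (np.uint8(25), np.uint8(90)), (np.uint8(18), np.uint8(169)), (np.uint8(16), np.uint8(190)), (np.uint8(18), np.uint8(188)), (np.uint8(16), np.uint8(172)), (np.uint8(68), np.uint8(113)), (np.uint8(71), np.uint8(112))]
rim (275, 91, 83, 122) (array([0.5483, 0.0785]), [np.float32(0.08123053), np.float32(0.12472291)], np.float32(98.49191)) z.01 (array([0.5484, 0.078 ]), [np.float32(0.08252876), np.float32(0.12671633)], np.float32(98.491974))
rim (283, 95, 67, 113) (array([0.5484, 0.0791]), [np.float32(0.06616775), np.float32(0.115156345)], np.float32(98.43195)) z.01 (array([0.5484, 0.0786]), [np.float32(0.0672253), np.float32(0.11699684)], np.float32(98.43199))
front edge rel tcp: along [0.0286 0.0286 0.0286 0.0286 0.0285] slope deg -0.04821782444087777
sides [-0.0279  0.0283]
sides [-0.0276  0.0281]
sides [-0.0279  0.0278]
```

The module sits centred and square in the grip. The nest centre is about (0.548, 0.078) and the angle is 98.45°; inner and outer rim contours agree. Placing next, with a force check.

Run:
```python
from h import *
a=98.45;d=np.array([np.cos(np.radians(a)),np.sin(np.radians(a))])
g=np.array([.5484,.0783])+.025*d;o=down(a-90);print(g)
r.move_l([*g,.12],o,v=.15);r.move_l([*g,.055],o,v=.1);r.hold(.2)
f0=r.state()["ft_force"]
for z in (.048,.044,.042,.040,.0385,.0375):
    r.move_l([*g,z],o,v=.03);r.hold(.1);s=r.state();f=s["ft_force"]-f0;print(z,s["tcp_pos"],f)
    if f[2]>6: break
s=r.state();print(s["time"])
m=camera_model("wrist");i=capture("wrist");cv2.imwrite("pics/w_place.png",i);np.savez("w_place.npz",**{k:np.array(v) for k,v in m.items() if k in("camera_matrix","pose")})
```

```text
[0.5447 0.103 ]
0.048 [0.5447 0.1031 0.0479] [-0.4266 -0.6262 -0.305 ]
0.044 [0.5447 0.103  0.044 ] [ 0.135  -0.3408 -0.0904]
0.042 [0.5447 0.103  0.042 ] [ 0.2127 -0.5099  0.216 ]
0.04 [0.5452 0.1031 0.0403] [-0.4599  0.1776  2.1436]
0.0385 [0.5453 0.1029 0.0399] [-2.7856 -1.3556 12.052 ]
12.775
```

View pics/w_place.png

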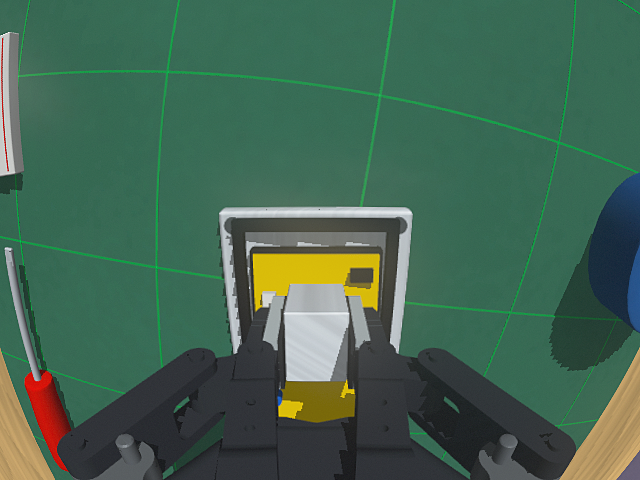

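The picture shows the front (+y) gap between board edge (row ~248) and rim inner edge (row ~233), which looks wide. The −y end is probably resting on the rim. I'll measure the gap.

Run:
```python
from h import *
i=cv2.imread("pics/w_place.png");m=dict(np.load("w_place.npz"))
a=98.45;d=np.array([np.cos(np.radians(a)),np.sin(np.radians(a))]);x=np.array([d[1],-d[0]])
t=np.array([.5453,.1029]);g=lambda uv,z:(plane(m,uv,z,True)[:,:2]-t)@np.c_[x,d]
h=cv2.cvtColor(i,cv2.COLOR_BGR2HSV)
print("V col 280",h[205:256,280,2]); print("V col 340",h[205:256,340,2]);print("sat",h[228:256,340,1])
print("row 275",h[275,225:258,2],h[275,375:410,2])
for v in (209,218,220,232,234,244,247,249): print(v,"z.010 .016 .0200 .0228",[g([(316,v)],z)[0] for z in (.010,.016,.020,.0228)])
```

```text
V col 280 [109 117 169 195 190 203 223 223 215 196 189 184 149  65  74  79  79  77
  77  78  75  76  78  75  73  75  70 116 123 120 120 120 121 120 120 120
 120 120 120 120 117  94  65  71  73  74  72  63 110 197 220]
V col 340 [102 126 203 190 196 215 229 227 217 203 194 188 150  61  70  74  78  73
  75  76  76  77  77  75  78  78  74 120 123 121 122 121 120 121 121 122
 122 121 122 124 110  88  78  81  83  84  82  74 116 194 217]
sat [ 34  33  36  48  13   8   8  10  13   6   8  13  13  13   8  15  10  14
  38  62  57  52  46  47  21 112 202 246]
row 275 [172 193 208 203 199 196 199  98 112 125  56  53  56  54  55  55  56  56
  54  57  53  48  61 101 120  74  50  44 114 216 221 217 217] [216 216 220 222  71  66  75 129  83  65  66  69  72  71  70  68  71  69
  67  65  69 129 211 200 197 197 197 198 196 194 188 198 146  97 106]
209 z.010 .016 .0200 .0228 [array([0.0001, 0.0422]), array([0.0001, 0.0437]), array([0.0001, 0.0446]), array([0.0001, 0.0453])]
218 z.010 .016 .0200 .0228 [array([0.0001, 0.038 ]), array([0.0001, 0.0396]), array([0.0001, 0.0407]), array([0.0001, 0.0415])]
220 z.010 .016 .0200 .0228 [array([0.0001, 0.0371]), array([0.0001, 0.0387]), array([0.0001, 0.0398]), array([0.0001, 0.0406])]
232 z.010 .016 .0200 .0228 [array([0.0001, 0.0314]), array([0.0001, 0.0333]), array([0.0001, 0.0345]), array([0.0001, 0.0354])]
234 z.010 .016 .0200 .0228 [array([0.0001, 0.0305]), array([0.0001, 0.0324]), array([0.0001, 0.0336]), array([0.0001, 0.0345])]
244 z.010 .016 .0200 .0228 [array([0.0001, 0.0257]), array([0.0001, 0.0277]), array([0.0001, 0.0291]), array([0.0001, 0.0301])]
247 z.010 .016 .0200 .0228 [array([0.0001, 0.0242]), array([0.0001, 0.0263]), array([0.0001, 0.0277]), array([0.0001, 0.0287])]
249 z.010 .016 .0200 .0228 [array([0.0001, 0.0232]), array([0.0001, 0.0254]), array([0.0001, 0.0268]), array([0.0001, 0.0278])]
```

Run:
```python
from h import *
a=98.45;d=np.array([np.cos(np.radians(a)),np.sin(np.radians(a))])
g=np.array([.5484,.0783])+.025*d;o=down(a-90)
r.move_l([*g,.046],o,v=.05)
g=g+.003*d; r.move_l([*g,.046],o,v=.05);r.hold(.2);f0=r.state()["ft_force"]
for z in (.042,.040,.0385,.0375,.037):
    r.move_l([*g,z],o,v=.03);r.hold(.1);s=r.state();f=s["ft_force"]-f0;print(z,s["tcp_pos"],f)
    if f[2]>12: break
s=r.state();print(s["time"])
m=camera_model("wrist");i=capture("wrist");cv2.imwrite("pics/w_place2.png",i);np.savez("w_place2.npz",**{k:np.array(v) for k,v in m.items() if k in("camera_matrix","pose")})
h=cv2.cvtColor(i,cv2.COLOR_BGR2HSV);print(h[205:260,340,2])
```

```text
0.042 [0.5442 0.106  0.0419] [0.4586 0.719  0.5489]
0.04 [0.5446 0.1061 0.0402] [0.7978 0.8248 1.089 ]
0.0385 [0.5447 0.1059 0.0399] [-3.3406 -0.5786 11.4117]
0.0375 [0.5448 0.1058 0.0396] [-4.5498 -1.3875 17.1522]
15.0083
[108 110 109 109 108 108 107 114 169 197 192 205 222 232 221 207 192 197
 152  93  67  72  74  74  73  76  76  76  76  76  77  76  78  93 124 122
 120 120 123 126 101  76  80  80  83  81  78  68 147 204 218 215 214 214
 214]
```

Run:
```python
from h import *
a=98.45;d=np.array([np.cos(np.radians(a)),np.sin(np.radians(a))])
g=np.array([.5484,.0783])+.028*d;o=down(a-90)
r.move_l([*g,.045],o,v=.05)
g=g+.0028*d; r.move_l([*g,.045],o,v=.05);r.hold(.2);f0=r.state()["ft_force"]
for z in (.042,.040,.0385,.0375,.037):
    r.move_l([*g,z],o,v=.03);r.hold(.1);s=r.state();f=s["ft_force"]-f0;print(z,s["tcp_pos"],f)
    if f[2]>10: break
s=r.state();print(s["time"])
m=camera_model("wrist");i=capture("wrist");np.savez("w_place3.npz",**{k:np.array(v) for k,v in m.items() if k in("camera_matrix","pose")})
cv2.imwrite("pics/w_place3.png",i);h=cv2.cvtColor(i,cv2.COLOR_BGR2HSV);print(h[205:260,340,2])
s=capture("scene");cv2.imwrite("pics/s3full.png",s)
v=np.hstack([cv2.resize(i[190:330,200:430],None,fx=1.74,fy=1.74)[:240],cv2.resize(s[200:320,270:400],(400,369))[:240]]) if 0 else None
A=cv2.resize(i[195:345,215:415],(400,300));B=cv2.resize(s[190:310,270:430],(400,300));C=cv2.resize(capture("top")[200:290,240:360],(400,300))
cv2.imwrite("pics/c3.png",np.vstack([np.hstack([A,B]),np.hstack([C,C*0])]))
```

```text
0.042 [0.5438 0.1088 0.0419] [ 1.2953  0.5069 -0.4582]
0.04 [0.5438 0.1088 0.04  ] [ 0.1947  0.3126 -0.0929]
0.0385 [0.5439 0.1086 0.0396] [-2.5401 -1.2313  9.0438]
0.0375 [0.544  0.1085 0.0395] [-5.3758 -3.094  15.9082]
17.2083
[110 112 111 111 113 114 111 110 110 109 110 109 109 113 172 193 192 200
 219 228 225 212 197 193 203  60  73  78  78  79  78  78  80  77  78  79
  80  79  79  95  86  77  81  82  83  82  79  70 190 212 214 215 214 214
 215]
```

View pics/c3.png

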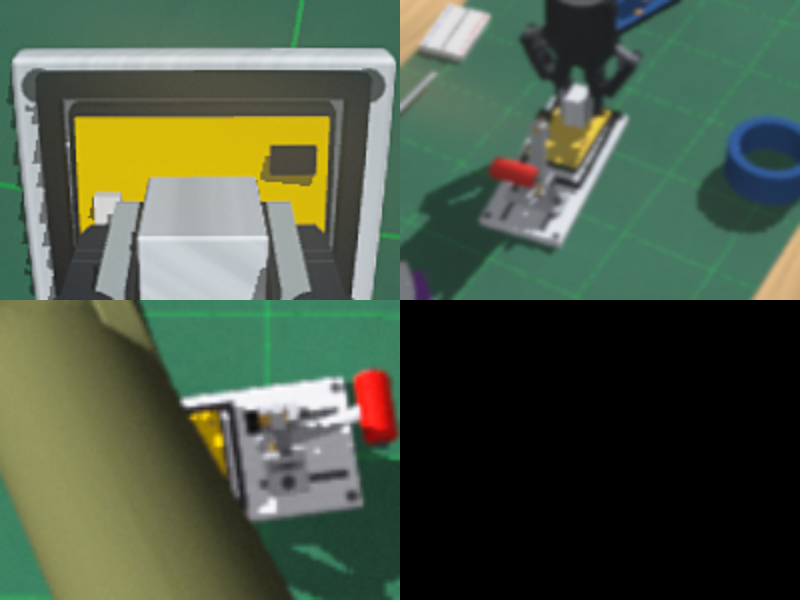

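The crop shows the module centred: a small gap at the front, and a floor stripe visible at the −y rim. It is only pitched nose-down in the grip from the first touch, so releasing should let it settle flat.

Run:
```python
from h import *
a=98.45;d=np.array([np.cos(np.radians(a)),np.sin(np.radians(a))])
g=np.array([.5484,.0783])+.0308*d;o=down(a-90)
r.move_l([*g,.0395],o,v=.05);r.hold(.1)
open_jaws();r.hold(.2)
r.move_l([*g,.12],o,v=.12)
r.move_l([*(g-.07*d),.24],o,v=.2);r.hold(.3)
m=camera_model("wrist");i=capture("wrist");np.savez("w_rel.npz",**{k:np.array(v) for k,v in m.items() if k in("camera_matrix","pose")})
cv2.imwrite("pics/w_rel.png",i);print(r.state()["time"],r.state()["tcp_pos"])
s=capture("scene");cv2.imwrite("pics/s_rel.png",s)
A=cv2.resize(i[40:340,150:470],(480,450));B=cv2.resize(s[200:320,280:365],(319,450))
cv2.imwrite("pics/c4.png",np.hstack([A,B]))
```

```text
20.55 [0.5538 0.0399 0.2394]
```

View pics/c4.png

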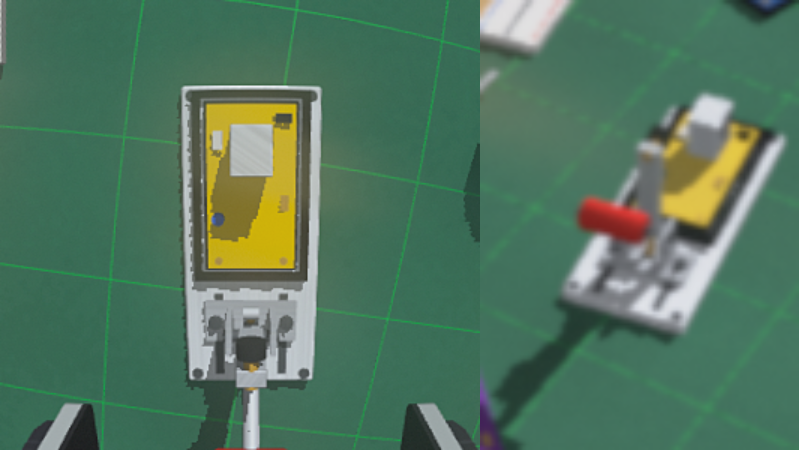

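The module sits inside the rim with a gap all round, and the clamp is open at −y. I'll check the fit numerically and locate the roller from the wrist and scene views.

Run:
```python
from h import *
from scipy.optimize import least_squares
i=cv2.imread("pics/w_rel.png");m=dict(np.load("w_rel.npz"))
c=blobs(i,(22,120,60),(34,255,255),500)[0].reshape(-1,2);C,s,a=rect(plane(m,c,.02,True));print("board",C,s,a)
h=cv2.cvtColor(i,cv2.COLOR_BGR2HSV)
k=cv2.inRange(h,(0,0,0),(179,70,115));k[:,:265]=0;k[:,370:]=0;k[245:]=0;k[:90]=0
for c in cv2.findContours(k,cv2.RETR_CCOMP,cv2.CHAIN_APPROX_NONE)[0]:
    if cv2.contourArea(c)>1500: print("rim",cv2.boundingRect(c),rect(plane(m,c.reshape(-1,2),.016,True)))
n=C; d=np.array([np.cos(np.radians(a)),np.sin(np.radians(a))]);x=np.array([d[1],-d[0]])
g=C+.025*d;print("grip",g)
for nm,img,mm,f in (("w",i,m,True),("scene",cv2.imread("pics/s_rel.png"),camera_model("scene"),False),("top0",cv2.imread("pics/top0.png"),camera_model("top"),False)):
    for c in blobs(img,(0,150,70),(8,255,255),80)[:6]:
        u=c.reshape(-1,2);M=cv2.moments(c);ce=[M["m10"]/M["m00"],M["m01"]/M["m00"]]
        P=plane(mm,[ce],.102,f)[0]; q=np.array([(P[:2]-g)@x,(P[:2]-g)@d])
        if abs(q[0])<.06 and -.23<q[1]<-.13: print(nm,ce,cv2.boundingRect(c),P,"fixture xy",q)
```

```text
board [0.5488 0.0797] [np.float32(0.05691482), np.float32(0.10535058)] 98.65163
rim (274, 100, 87, 128) (array([0.5487, 0.079 ]), [np.float32(0.080711596), np.float32(0.12465251)], np.float32(98.54969))
rim (281, 104, 71, 118) (array([0.5477, 0.0798]), [np.float32(0.06693518), np.float32(0.11418408)], np.float32(98.70123))
grip [0.545  0.1044]
w [316.94729027468446, 350.6155902004454] (292, 339, 51, 24) [ 0.5709 -0.0687  0.102 ] fixture xy [-0.0005 -0.175 ]
scene [315.0650793650793, 258.0492063492063] (307, 253, 18, 11) [ 0.5683 -0.0648  0.102 ] fixture xy [-0.0024 -0.1708]
top0 [352.078125, 231.53125] (346, 221, 13, 22) [ 0.5709 -0.0693  0.102 ] fixture xy [-0.0006 -0.1756]
```

Module is centred within 1 mm of the nest. The roller axis is at fixture y = −0.175 in all three views, so the pivot offset is about +13 mm. Pushing along the arc with force monitoring.

```bash
cat > push.py <<'E'
from h import *
a=98.6;d=np.array([np.cos(np.radians(a)),np.sin(np.radians(a))]);o=down(a-90)
g=np.array([.5488,.0795])+.025*d; PIV=-.117
def tz(s):
    y=np.clip((s+.022-PIV)/.085,-.682,.682); return .040+.085*np.sqrt(1-y*y)+.007
def go(s,v=.05,z=None): r.move_l([*(g+s*d),tz(s) if z is None else z],o,v=v)
def F(f0): 
    f=r.state()["ft_force"]-f0; return f[:2]@d, f[2], np.linalg.norm(f)
E
python3 - <<'E'
from push import *
close(20)
go(-.215,.2,.22);go(-.215,.15);r.hold(.3)
f0=np.mean([(r.hold(.05),r.state()["ft_force"])[1] for _ in range(4)],0);np.save("f0.npy",f0)
print(r.state()["time"],r.state()["gripper_width"],f0)
s=-.215
while s<-.09:
    s+=.004;go(s,.06);f=F(f0);print(f"{s:.3f} {f[0]:.1f} {f[1]:.1f} {f[2]:.1f}",end=" | ")
    if f[2]>11: print("STOP");break
print(r.state()["time"],r.state()["tcp_pos"])
cv2.imwrite("pics/s_push.png",capture("scene"))
E
```

```text
23.6667 -0.0028571166389054076 [-0.1686  0.2026  0.1159]
-0.211 0.1 -0.4 1.0 | -0.207 -0.3 0.4 0.5 | -0.203 -0.5 -0.4 0.9 | -0.199 -0.3 -0.1 0.4 | -0.195 -3.4 -0.4 3.6 | -0.191 -6.5 0.4 6.6 | -0.187 -7.3 1.3 7.8 | -0.183 -6.3 1.1 6.5 | -0.179 -5.6 0.8 5.9 | -0.175 -5.1 0.9 5.2 | -0.171 -5.6 0.3 5.7 | -0.167 -5.3 0.1 5.4 | -0.163 -5.8 -0.1 5.8 | -0.159 -5.1 0.7 5.3 | -0.155 -5.9 0.6 6.0 | -0.151 -4.8 -0.2 4.9 | -0.147 -5.0 0.3 5.2 | -0.143 -4.6 0.5 5.0 | -0.139 -4.9 0.0 5.5 | -0.135 -3.9 -0.3 4.6 | -0.131 -3.7 -0.4 4.9 | -0.127 -3.1 -1.3 4.4 | -0.123 -3.5 -0.0 4.1 | -0.119 -2.6 0.4 3.0 | -0.115 -1.8 -0.3 2.0 | -0.111 -0.7 0.3 0.8 | -0.107 -0.8 -0.3 1.2 | -0.103 -0.6 -0.1 0.7 | -0.099 -0.9 0.2 1.1 | -0.095 -1.0 -0.5 1.2 | -0.091 -1.0 1.1 1.5 | -0.087 0.6 -0.0 0.6 | 31.6667 [0.5578 0.0186 0.114 ]
```

Contact and spring force behaved as described and the clamp snapped over centre. Now I'll press home.

Run:
```python
from push import *
f0=np.load("f0.npy");s=-.087
def avg(n=4): return np.mean([(r.hold(.04),F(f0))[1] for _ in range(n)],0)
while s<-.06:
    s+=.001;go(s,.03);f=avg(2);print(f"{s:.4f} {f[0]:.1f} {f[1]:.1f} {f[2]:.1f}",end=" | ")
    if -f[0]>4:
        while f[2]<9.7: s+=.0004;go(s,.02);f=avg(3);print(f"{s:.4f} {f}",end=" | ")
        break
print()
if f[2]>8:
    for _ in range(6): f=avg(5);print("hold",f)
    cv2.imwrite("pics/s_hold.png",capture("scene"))
print(r.state()["time"],r.state()["tcp_pos"],s)
```

```text
-0.0860 -0.2 -0.4 1.1 | -0.0850 -0.0 -0.5 1.0 | -0.0840 -0.4 -0.5 0.8 | -0.0830 0.5 -0.8 1.3 | -0.0820 -0.4 -0.0 0.4 | -0.0810 -0.3 -0.4 1.1 | -0.0800 -2.1 -0.4 2.3 | -0.0790 -5.2 0.0 5.3 | -0.0786 [-6.4565 -0.4231  6.4949] | -0.0782 [-6.5962 -0.2147  6.6359] | -0.0778 [-7.5129 -0.5634  7.5492] | -0.0774 [-8.01   -0.0461  8.0599] | -0.0770 [-8.1879 -0.2286  8.2038] | -0.0766 [-9.1644  0.3576  9.2059] | -0.0762 [-10.1142  -0.0477  10.1194] | 
hold [-9.9422 -0.0893  9.9594]
hold [-9.6869  0.3892  9.7328]
hold [-9.4503  0.1653  9.4634]
hold [-10.0294   0.0346  10.0482]
hold [-9.7328  0.3006  9.7489]
hold [-9.8723  0.353   9.8929]
38.3083 [0.557  0.0249 0.1093] -0.0762
```

Run:
```python
from push import *
z=tz(-.0762)
go(-.12,.08,z);go(-.12,.12,.24);go(-.13,.15,.28);r.hold(.3)
m=camera_model("wrist");i=capture("wrist");s=capture("scene");print(r.state()["time"],r.state()["ft_force"])
c=blobs(i,(22,120,60),(34,255,255),500)
for k in c[:2]: print("yellow",rect(plane(m,k.reshape(-1,2),.02,True)))
for k in blobs(i,(0,150,70),(8,255,255),80):
    P=plane(m,[k.reshape(-1,2).mean(0)],.102,True)[0];q=(P[:2]-g)@d
    if abs(q)<.25: print("red",P,q)
A=cv2.resize(i[0:300,160:480],(480,450));B=cv2.resize(s[200:320,280:365],(319,450))
cv2.imwrite("pics/c5.png",np.hstack([A,B]))
```

```text
41.075 [-0.5368  0.0964 -0.0098]
yellow (array([0.5466, 0.0936]), [np.float32(0.056806006), np.float32(0.07773535)], np.float32(98.6349))
red [ 0.4033 -0.0256  0.102 ] -0.10719860171722717
red [0.5537 0.0491 0.102 ] -0.05579082094203982
```

View pics/c5.png

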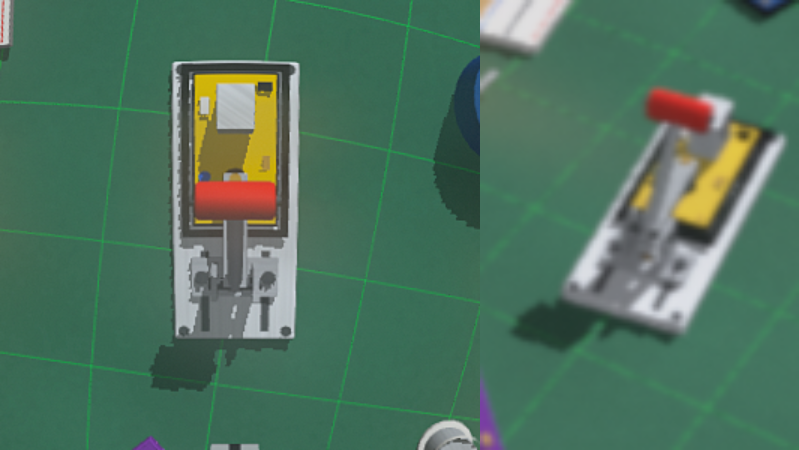

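The picture shows the handle over on the +y side with the roller above the board, and the module flat inside the rim. The arm is clear.

```bash
python3 -c "
from bench import *
sign_off()"
```

```text
the job is handed in; nothing more can be done
```

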